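Open a bayonet filter housing

TASK

Take the cover off the filter housing whose cover has a straight bar grip: push the cover down against its spring, turn it a quarter turn anticlockwise (seen from above) so that its ears come free, and lift it out. Then lay the cover in the middle of the round steel dish, flat and with the grip up; set it down rather than dropping it.

Things in the scene. Friction and masses are not known exactly. Their poses are not given: they have to be found in the camera images.
- cover_grip (a point): Black loose cover, 0.2 kg: disc 48 mm across, 11 thick, two steel ears at its underside (64 mm tip to tip, 14 wide, 6 thick), on top an upright bar grip 44 long, 12 wide, 34 high. Point: centre of the bar, 17 mm below its top, 17 above the disc, 28 above the underside. x along bar and ears, y across the bar, z up. Starts locked, x along the housing's x, held up by a spring.
- housing: Aluminium bayonet housing, fixed: foot 108 mm across, body 82, rim top 68 mm high, opening 52 across. Origin on its axis at bench level, z up; locked grip point 85 mm above it. The pressed cover turns only anticlockwise from x, to a stop at 94 degrees; at 78 to 94 (best 87) its ears lie under two rim slots and it lifts straight out. The like housing with a hexagonal plug is not for opening.
- spring_plate (a joint): Spring plate under the cover, m it is pressed down: 0 with the cover locked, -0.006 with the cover freed or out, stop at 0.012. Springy: 5 N at 0, 9 N at 0.008. The ears leave their pockets at 0.005; 0.007 to 0.010 is a good depth to turn at.
- dish_floor (a point): Loose round steel parts dish on the bench, 113 mm across the rim, 22 mm high, flat inner floor about 80 mm across. Point: centre of its inner floor, 2 mm above the bench; z up.
Things that resemble listed ones, but are neither listed nor needed, are in the scene too. Of the things that look like the part that bears cover_grip, the larger one is meant.

How it is judged:
By the outcome, as a careful person would: the job done as asked, in the order asked, and still so for the second after the job is handed in, with the robot touching nothing.
It also fails if it takes over 45 s, if anything falls off the work surface, if the arm or the gripper's body presses on something with over 40 N, if the wrist force passes 120 N, or if a joint passes its speed limit or range.

ROBOT

A 6-joint arm with a two-finger parallel gripper is mounted at the origin on a cart in front of the work surface, level with it; the furniture and walls round the work are solid. World frame = base frame: x ahead of the robot, y to its left, z up, the work surface at z = 0. Lengths are in mm, angles in degrees, forces in N, time in s.
With the tool pointing down it reaches from about 350 to 775 mm from the base axis. Payload 5.5 kg.
Tool frame: the origin (TCP) lies between the finger pads; the fingertips stand 8 mm ahead of it and the grasp point (between the pads) lies 11 mm behind it; z points along the fingers, y is the line along which they close (so a half turn about z gives the same grasp; the last joint's range is limited). The gripper opens to 85 mm and grips with 20 to 120 N. Pads are 22 mm wide; open, the fingers measure 114 mm over their backs; the gripper's body (76 mm by 85 mm) begins 54 mm behind the grasp point. The pads swing forward as they close: fully open they stand 13 mm farther back than shut.
Start: joints at [-7.998, 17.945, 2.641, 74.691, 0, 82.002], TCP at [575.04, -0.015, 239.323] pointing down, gripper open.
Joint ranges: [-158.12, 158.12], [-49.38, 96.58], [-58.88, 72.47], [-126.05, 133.96], [-84.25, 85.87], [-180, 180]. Speed limits (degrees/s): [147.25, 147.25, 180, 180, 180, 180].

INTERFACE

Orientations are given as a 3x3 rotation matrix whose columns are the frame's x, y, z axes.
In Python, from cell import get_state, camera, camera_params, close_job gives the robot as it stands. The module is installed in compiled form; this text tells all that it offers.
- The arm moves only by the shell command python3 -m jog 'ROWS'. ROWS is JSON, one flat list of numbers, 7 for each row, row after row: the opening, from -1 (shut) to 1 (fully open), then the shift along the tool's x, y, z in m, then the turn, a rotation vector about the tool's x, y, z in degrees. A call has 1 to 10 rows; each row shifts and turns the commanded pose from where the row before left it, along the tool's axes as they then stand; what a row does not reach is not made up. A row lasts 1/10 s, in which the tool goes at most 50 mm and 8.59 degrees, less where a joint would pass 70% of its speed; a pose out of reach is approached as far as the arm can. A call with a gripper value outside its range is refused whole. The fingers move at their own pace and stop on an object; the grip force is fixed at half the most. Time passes only in rows, so rows that do not move let the fingers close. It gives the time, the measured TCP pose, the force, the opening and the grip force at its end, in the units of the state.
- get_state(): the state, without advancing time (a new reading comes with each control period).
- camera(name): name is "scene" or "side" or "wrist"; returns (picture, depth): 384x512x3 uint8, red, green, blue; 384x512 float32, mm along the optical axis (not along the pixel's ray), 0 where there is no reading.
- camera_params(name): a dict with "fx", "fy", "cx", "cy" (pixels), "k1" (the pictures are not rectified: a ray, as slopes to the right and down, at radius r is drawn at 1 + k1 r^2 times it, then the intrinsics apply), "T" (4x4, takes a point from camera to world coordinates). Camera axes: x right, y down, z forward; pixel columns grow to the right and rows downward; lengths in mm; the calibration is good to about 2 mm. A picture is of the moment at which its call begins: read the wrist's pose just before it. camera_params takes no time and is no camera call; for the wrist camera it gives the pose at the moment of the call.
- close_job(): hands the job in; it is judged then, once.
The state is a dict: "clock": time; "joint_pos": joint angles; "qvel": joint speeds; "joint_torque": joint torques, N m; "ee_pos": TCP position; "eef_rot": TCP orientation; "contact_force": force on the tool from outside, world axes, zero at the start; "wrist_torque": the same for the moment, N m; "width": opening from 0.0 (shut) to 1.0 (fully open); "finger_force": force on a finger pad.
Only numpy, scipy, OpenCV 4.12 (cv2) and the standard library are available. Lean on these libraries where they do the work, as an engineer would, in place of code of your own. Each camera call takes 0.05 s, during which the arm holds its last target. There are 200 camera calls.

## Working session

There is one attempt and no reset: what is moved stays moved. The work goes in short steps, Python scripts to look and compute and a shell command to move; the robot and the scene stay as the last step left them, time stands still between calls to the robot, and variables do not carry over. Pictures are saved under pics/ and viewed, at most 10 in all, crops included, and the job is handed in when it is done.

```bash
mkdir -p pics
cat > h.py <<'E'
import numpy as np, cv2
from cell import *
def snap(n,f=None):
    P=camera_params(n); im,d=camera(n)
    np.savez(f'pics/{f or n}.npz',im=im,d=d,**{k:np.array(v) for k,v in P.items()})
    cv2.imwrite(f'pics/{f or n}.png',im[:,:,::-1]); return im,d,P
def load(f):
    z=np.load(f'pics/{f}.npz'); return z['im'],z['d'],{k:z[k] for k in('fx','fy','cx','cy','k1','T')}
def ray(P,u,v):
    x=(np.asarray(u,float)-P['cx'])/P['fx']; y=(np.asarray(v,float)-P['cy'])/P['fy']
    a,b=x,y
    for _ in range(20):
        s=1+P['k1']*(a*a+b*b); a,b=x/s,y/s
    return np.stack([a,b,np.ones_like(a)],-1)
def world(P,u,v,z):
    T=np.array(P['T']); return ray(P,u,v)*np.asarray(z)[...,None]@T[:3,:3].T+T[:3,3]
def cloud(d,P):
    v,u=np.mgrid[:384,:512]; return world(P,u,v,d)
def onplane(P,u,v,z):
    T=np.array(P['T']); r=ray(P,u,v)@T[:3,:3].T; return T[:3,3]+r*((z-T[2,3])/r[...,2])[...,None]
E
python3 - <<'E'
from h import *
a=snap('scene')[0]; b=snap('side')[0]; c=snap('wrist')[0]
print(get_state())
for n in('scene','side','wrist'): print(n,np.round(camera_params(n)['T'],2).tolist(),camera_params(n)['fx'])
cv2.imwrite('pics/all.png',cv2.resize(np.vstack([np.hstack([a,b]),np.hstack([c,c*0])]),(800,600))[:,:,::-1])
E
```

```text
{'clock': 0.15, 'joint_pos': array([-7.99951743e+00,  1.79827524e+01,  2.59323700e+00,  7.46907413e+01,
        1.22361082e-03,  8.20019357e+01]), 'qvel': array([ 0.1375434 , -0.07521755,  0.18479061,  0.09576832, -0.01787931,
        0.05456913]), 'joint_torque': array([ 1.76330479e-03, -4.81067133e+01,  2.98815805e+01,  1.39078675e-02,
       -1.10673584e-04, -5.56924022e-05]), 'ee_pos': array([5.74639800e+02, 3.69900573e-02, 2.38604860e+02]), 'eef_rot': array([[ 2.55263355e-05,  9.99999042e-01, -1.38414024e-03],
       [ 9.99999976e-01, -2.52272709e-05,  2.16082227e-04],
       [ 2.16047102e-04, -1.38414573e-03, -9.99999019e-01]]), 'contact_force': array([-0.04098468,  0.45470187, -0.36095474]), 'wrist_torque': array([-0.02690941,  0.02705168, -0.02086198]), 'finger_force': 0.0, 'width': 0.9992660695995478}
scene [[-0.88, -0.22, 0.41, -77.4], [-0.47, 0.41, -0.78, 1120.83], [0.0, -0.89, -0.46, 651.03], [0.0, 0.0, 0.0, 1.0]] 479.83340366436755
side [[-0.86, -0.29, 0.43, -105.37], [-0.52, 0.5, -0.7, 1027.71], [-0.01, -0.82, -0.57, 816.22], [0.0, 0.0, 0.0, 1.0]] 419.511444070585
wrist [[1.0, 0.0, -0.0, 574.94], [0.0, -0.96, -0.27, 67.79], [-0.0, 0.27, -0.96, 372.02], [0.0, 0.0, 0.0, 1.0]] 293.6713093818185
```

View pics/all.png

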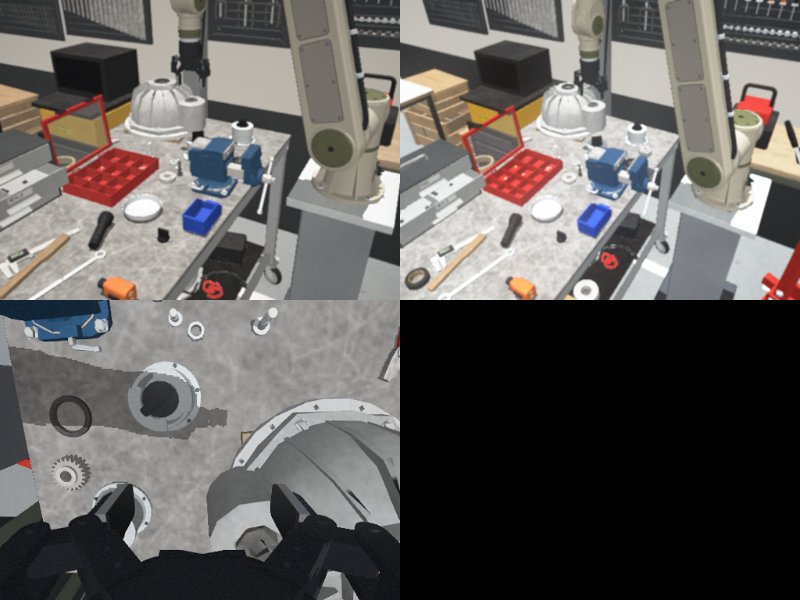

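The wrist image shows a housing with a black bar-grip cover at about (207,125) and a second housing under the left finger at about (160,275). The scene image shows a round dish at (183,266) and a small black loose part at (208,302). Next I'll measure these and take a crop of the candidates.

Run:
```python
from h import *
w=load('wrist');s=load('scene');sd=load('side')
C=cloud(w[1],w[2])
for n,u,v in[('cover',207,125),('h2',165,265),('gear',90,222),('bell',420,200),('cyl',330,300)]: print(n,C[v,u].round(1))
r=C[60:200,150:270].reshape(-1,3)
def circ(p):
    A=np.c_[p[:,:2],np.ones(len(p))]; return np.linalg.lstsq(A,-(p[:,:2]**2).sum(1),rcond=None)[0]
m=r[(r[:,2]>62)&(r[:,2]<74)]; print('rim',len(m),m.mean(0),(m.min(0)+m.max(0))/2,np.ptp(m,0))
t=r[(r[:,2]>95)&(r[:,2]<112)]; print('grip',len(t),t.min(0),t.max(0),(t.min(0)+t.max(0))/2)
q=t[:,:2]-t[:,:2].mean(0); U,S,V=np.linalg.svd(q); print(V,S, np.ptp(q@V.T,axis=0))
for n,(im,d,P) in(('scene',s),('side',sd)):
    C2=cloud(d,P)
    for k,c in(('dish',(183,266) if n=='scene' else (188,267)),('small',(208,298) if n=='scene' else (206,302))):
        print(n,k,C2[c[1],c[0]].round(1))
crop=lambda im,u,v,a:cv2.resize(im[v-a:v+a,u-a:u+a],(390,290),interpolation=cv2.INTER_CUBIC)
A=crop(w[0],205,125,60);B=crop(s[0],205,285,60);D=crop(s[0],310,170,50);E=cv2.resize(w[0][200:384,60:360],(390,290))
cv2.imwrite('pics/crops.png',np.vstack([np.hstack([A,B]),np.hstack([D,E])])[:,:,::-1])
```

```text
cover [527.5  54.3 100.1]
h2 [ 5.321e+02 -3.000e-01  2.530e+02]
gear [359.3 -69.4  27. ]
bell [715.7  -7.9 128.8]
cyl [637.2 -93.  150.6]
rim 3541 [520.0159638   51.5147613   66.62514079] [518.77392935  50.28431908  67.98384935] [83.22062129 84.40062229 11.95123921]
grip 615 [501.49551576  32.25260984  95.47920102] [536.75252528  68.39243531 102.75364693] [519.12402052  50.32252258  99.11642398]
[[-0.72223445 -0.69164832]
 [ 0.69164832 -0.72223445]] [305.86779958  83.72929104] [43.38189281 12.15384522]
scene dish [502.7 409.6   4.3]
scene small [374.4 498.2  25.5]
side dish [501.2 413.8   2.5]
side small [374.  498.7  17.9]
```

View pics/crops.png

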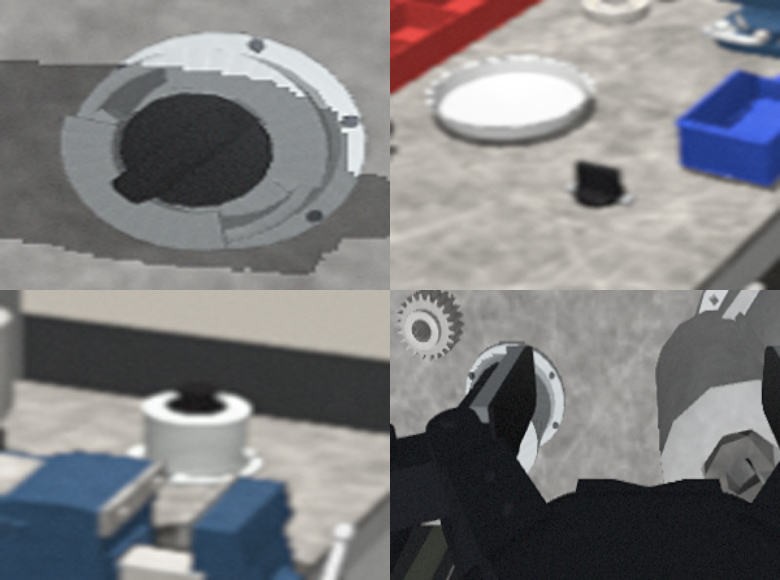

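The crops confirm the choice. The locked cover with the bar is in the housing at wrist (207,125). The loose cover at scene (208,302) is the smaller decoy, the hex-plug housing sits under the left finger, and the dish is at scene (183,266). Before moving I'll check clearances and the dish size.

Run:
```python
from h import *
w=load('wrist');s=load('scene');sd=load('side')
C=cloud(w[1],w[2]).reshape(-1,3); C=C[(w[1].ravel()>0)]
r=np.hypot(C[:,0]-519,C[:,1]-50.3)
for a,b in((48,80),(80,110),(110,140),(140,180)):
    m=(r>a)&(r<b)&(C[:,2]<225); i=np.argsort(-C[m][:,2])[:1]; print(a,b,C[m][i].round(), np.percentile(C[m][:,2],[95,99]))
for n,(im,d,P) in(('scene',s),('side',sd)):
    c=cloud(d,P).reshape(-1,3)[d.ravel()>0]
    m=(np.hypot(c[:,0]-500,c[:,1]-412)<75)&(c[:,2]>15)&(c[:,2]<30); q=c[m]
    print(n,len(q),q.min(0),q.max(0),(q.min(0)+q.max(0))/2,np.ptp(q,0))
    m=(np.hypot(c[:,0]-500,c[:,1]-412)<130)&(c[:,2]>30); print(len(c[m]),c[m].mean(0) if m.any() else '')
    # things between y150..400 high
    m=(c[:,0]>380)&(c[:,0]<650)&(c[:,1]>100)&(c[:,1]<480); q=c[m]; print('max',q[q[:,2].argmax()])
```

```text
48 80 [[533.  98.  11.]] [6.70660392 8.05436383]
80 110 [[433. 116.  39.]] [ 0.41506169 12.05871984]
110 140 [[427. 154. 113.]] [24.2654985  83.14080799]
140 180 [[633. -87. 152.]] [147.40363064 148.82262497]
scene 396 [440.24405326 361.21454641  15.01228304] [553.90575737 474.40768292  26.44855522] [497.07490532 417.81111466  20.73041913] [113.66170411 113.19313651  11.43627219]
485 [575.6882621  443.15332407  37.57740712]
max [381.24022501 164.77071579 153.80303695]
side 217 [442.04461848 362.54706813  15.00397644] [554.75758317 477.96408047  24.83762475] [498.40110083 420.2555743   19.92080059] [112.71296469 115.41701234   9.83364831]
303 [572.45730341 448.86780688  36.51894795]
max [382.0976348  186.16644411 152.3467879 ]
```

```bash
python3 -m jog '[-0.1,0.015,-0.015,0,0,0,8, -0.1,0.015,-0.015,0,0,0,8, -0.1,0,0,0,0,0,8, -0.1,0,0,0,0,0,8, -0.1,0,0,0,0,0,8]'
python3 - <<'E'
from h import *
im,d,P=snap('wrist','w2')
C=cloud(d,P).reshape(-1,3)
r=C[(np.hypot(C[:,0]-519,C[:,1]-50.3)<60)]
m=r[(r[:,2]>62)&(r[:,2]<74)]; print('rim',len(m),(m.min(0)+m.max(0))/2,np.ptp(m,0))
t=r[(r[:,2]>95)&(r[:,2]<112)]; q=t[:,:2]-t[:,:2].mean(0); print('grip',len(t),t.mean(0),t.max(0),np.linalg.svd(q,full_matrices=False)[2])
st=get_state(); print(st['ee_pos'],st['eef_rot'],st['width'])
E
```

```text
clock: 0.65
ee_pos: [546.9, 32.2, 239.1]
eef_rot: [[0.647, 0.763, -0.0], [0.763, -0.647, 0.0], [-0.0, -0.0, -1.0]]
contact_force: [-0.4, -0.1, -0.5]
width: 0.449
finger_force: 0.0
rim 3149 [518.45750897  50.44727018  67.91576399] [84.03258622 84.14317137 11.80713503]
grip 548 [519.55805836  51.02118293 100.29692401] [537.14791237  68.43726525 102.82205683] [[-0.72854109 -0.6850021 ]
 [ 0.6850021  -0.72854109]]
[546.98036803  32.09021986 239.06281967] [[ 6.50856394e-01  7.59200689e-01 -5.18584983e-04]
 [ 7.59200806e-01 -6.50856462e-01  4.59352385e-05]
 [-3.02650323e-04 -4.23607381e-04 -9.99999864e-01]] 0.44943509876460497
```

```bash
python3 -m jog '[-0.1,0,0,0,0,0,6.3, -0.1,-0.0076,-0.0326,0,0,0,0, -0.1,0,0,0.04,0,0,0, -0.1,0,0,0.04,0,0,0, -0.1,0,0,0.035,0,0,0, -0.1,0,0,0,0,0,0, -0.1,0,0,0,0,0,0]'
python3 - <<'E'
from h import *
im,d,P=snap('wrist','w3')
C=cloud(d,P).reshape(-1,3)
r=C[(np.hypot(C[:,0]-519,C[:,1]-50.3)<60)]
st=get_state(); p,R=st['ee_pos'],st['eef_rot'];print(p,R[:,0],np.degrees(np.arctan2(R[1,0],R[0,0])),st['width'])
E
```

```text
clock: 1.4
ee_pos: [518.9, 50.2, 124.4]
eef_rot: [[0.722, 0.692, -0.002], [0.692, -0.722, 0.0], [-0.001, -0.001, -1.0]]
contact_force: [0.8, -1.1, 0.7]
width: 0.45
finger_force: 0.0
[520.15640181  50.14953473 125.70367333] [0.72232621 0.69155175 0.00100699] 43.75309739725427 0.4523974580024056
```

View pics/w3.png

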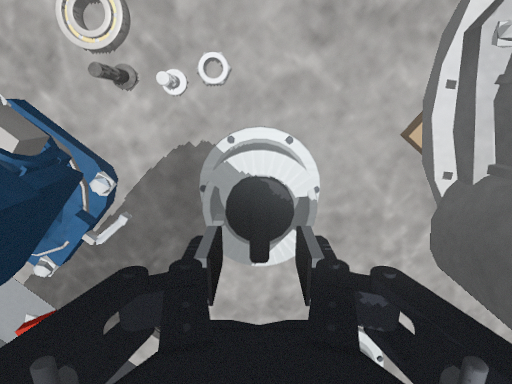

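The bar at (260,235) sits midway between the pads and lines up with the fingers. Next I'll descend and close.

```bash
python3 -m jog '[-0.1,0,0,0.025,0,0,0, -0.1,0,0,0.02,0,0,0, -0.1,0,0,0,0,0,0, -1,0,0,0,0,0,0, -1,0,0,0,0,0,0, -1,0,0,0,0,0,0, -1,0,0,0,0,0,0, -1,0,0,0,0,0,0, -1,0,0,0,0,0,0]'
```

```text
clock: 2.35
ee_pos: [520.7, 50.2, 80.1]
eef_rot: [[0.723, 0.691, 0.003], [0.691, -0.723, 0.0], [0.002, 0.002, -1.0]]
contact_force: [3.2, 0.9, 3.0]
width: 0.131
finger_force: 61.1
```

```bash
python3 -m jog '[-1,0,0,0.003,0,0,0, -1,0,0,0.003,0,0,0, -1,0,0,0.002,0,0,0, -1,0,0,0,0,0,0, -1,0,0,0,0,0,0]'
```

```text
clock: 2.85
ee_pos: [520.7, 50.2, 71.9]
eef_rot: [[0.723, 0.691, 0.003], [0.691, -0.723, 0.0], [0.002, 0.002, -1.0]]
contact_force: [3.7, 1.0, 7.2]
width: 0.13
finger_force: 61.8
```

```bash
python3 -m jog '[-1,0,0,0,0,0,-5, -1,0,0,0,0,0,-5, -1,0,0,0,0,0,-5, -1,0,0,0,0,0,-5, -1,0,0,0,0,0,0]'; python3 -c "
from cell import *;s=get_state();print(s['wrist_torque'],s['contact_force'])"
```

```text
clock: 3.35
ee_pos: [519.2, 50.1, 71.5]
eef_rot: [[0.441, 0.897, -0.0], [0.897, -0.441, -0.0], [-0.0, 0.0, -1.0]]
contact_force: [0.3, 0.2, 7.2]
width: 0.127
finger_force: 61.8
[ 0.08719347 -0.24380396  0.02610253] [0.34321443 0.16463326 7.15414271]
```

Turning freely, with negligible torque. Continuing for the remaining 67°.

```bash
python3 -m jog '[-1,0,0,0,0,0,-8, -1,0,0,0,0,0,-8, -1,0,0,0,0,0,-8, -1,0,0,0,0,0,-8, -1,0,0,0,0,0,-8, -1,0,0,0,0,0,-8, -1,0,0,0,0,0,-8, -1,0,0,0,0,0,-8, -1,0,0,0,0,0,-3, -1,0,0,0,0,0,0]'; python3 -c "
from h import *;s=get_state();R=s['eef_rot'];print(s['wrist_torque'],s['contact_force'],np.degrees(np.arctan2(R[1,0],R[0,0])))"
```

```text
clock: 4.35
ee_pos: [518.8, 50.1, 71.3]
eef_rot: [[-0.653, 0.757, -0.001], [0.757, 0.653, -0.0], [0.0, -0.001, -1.0]]
contact_force: [-0.5, 0.2, 7.5]
width: 0.127
finger_force: 61.8
[0.03602229 0.01799308 0.12324723] [-0.51235005  0.22776794  7.45036941] 130.76646776503298
```

```bash
python3 -m jog '[-1,0,0,-0.005,0,0,0, -1,0,0,-0.005,0,0,0, -1,0,0,-0.005,0,0,0, -1,0,0,-0.005,0,0,0, -1,0,0,0,0,0,0]'
```

```text
clock: 4.85
ee_pos: [518.2, 50.3, 91.0]
eef_rot: [[-0.652, 0.758, -0.002], [0.758, 0.652, -0.0], [0.001, -0.002, -1.0]]
contact_force: [-0.2, -0.2, -2.7]
width: 0.128
finger_force: 60.4
```

```bash
python3 -m jog '[-1,0,0,-0.02,0,0,0, -1,0,0,-0.04,0,0,0, -1,0,0,-0.04,0,0,0, -1,0,0,-0.04,0,0,0, -1,0,0,-0.02,0,0,0, -1,0,0,0,0,0,0]'; python3 -m jog '[-1,0.02,0.015,0,0,0,0, -1,0.03,0.023,0,0,0,0, -1,0.03,0.023,0,0,0,0, -1,0.03,0.023,0,0,0,0, -1,0.03,0.023,0,0,0,0, -1,0.03,0.023,0,0,0,0, -1,0.03,0.023,0,0,0,0, -1,0.02,0.015,0,0,0,0, -1,0,0,0,0,0,0, -1,0,0,0,0,0,0]'
python3 - <<'E'
from h import *
im,d,P=snap('wrist','w4')
C=cloud(d,P).reshape(-1,3)[d.ravel()>0]
r=C[np.hypot(C[:,0]-498,C[:,1]-419)<75]
m=r[(r[:,2]>17)&(r[:,2]<26)]; print('rim',len(m),m.min(0),m.max(0),(m.min(0)+m.max(0))/2,np.ptp(m,0))
f=r[np.hypot(r[:,0]-498,r[:,1]-419)<30]; print(np.median(f,0))
E
```

```text
clock: 5.45
ee_pos: [520.4, 50.2, 253.8]
eef_rot: [[-0.652, 0.758, 0.004], [0.758, 0.652, -0.0], [-0.003, 0.003, -1.0]]
contact_force: [0.7, -0.1, -2.3]
width: 0.13
finger_force: 60.6
clock: 6.45
ee_pos: [501.9, 326.4, 248.6]
eef_rot: [[-0.653, 0.757, -0.004], [0.757, 0.653, -0.002], [0.001, -0.005, -1.0]]
contact_force: [0.4, -1.2, -2.0]
width: 0.126
finger_force: 60.3
rim 1063 [441.25468497 365.20233498  17.00655114] [554.6867604  477.64815586  22.22116377] [497.97072268 421.42524542  19.61385745] [113.43207543 112.44582087   5.21461264]
[497.60077858 419.36974578   0.97083454]
```

View pics/w4.png

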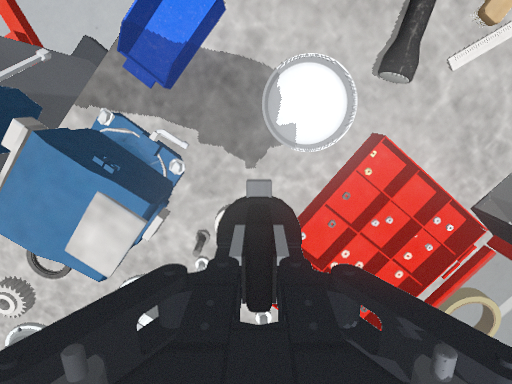

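The cover is held with its ear visible at (260,187). The dish at (310,103) is centred at (498,421). Moving over it and descending part way.

```bash
python3 -m jog '[-1,0.024,0.019,0,0,0,0, -1,0.026,0.021,0,0,0,0, -1,0.024,0.019,0,0,0,0, -1,0,0,0.03,0,0,0, -1,0,0,0.04,0,0,0, -1,0,0,0.04,0,0,0, -1,0,0,0.04,0,0,0, -1,0,0,0.02,0,0,0, -1,0,0,0,0,0,0, -1,0,0,0,0,0,0]'
python3 - <<'E'
from h import *
im,d,P=snap('scene','s5'); 
a=cv2.resize(im[200:330,120:290],(680,520)); cv2.imwrite('pics/s5c.png',a[:,:,::-1])
s=get_state();print(s['ee_pos'],s['contact_force'])
C=cloud(d,P).reshape(-1,3)[d.ravel()>0]
r=C[np.hypot(C[:,0]-498,C[:,1]-420)<35]
m=r[(r[:,2]>25)]; print(np.percentile(m[:,2],[0,1,5,20]))
E
```

```text
clock: 7.5
ee_pos: [500.0, 420.0, 81.3]
eef_rot: [[-0.651, 0.759, -0.001], [0.759, 0.651, -0.001], [-0.0, -0.001, -1.0]]
contact_force: [-0.1, 0.6, -2.5]
width: 0.126
finger_force: 60.2
[500.76578134 420.79241919  82.6413232 ] [ 0.56950635 -0.22941139 -2.44743653]
[ 59.02617921  63.06859975  69.95925227 131.19695585]
```

View pics/s5c.png

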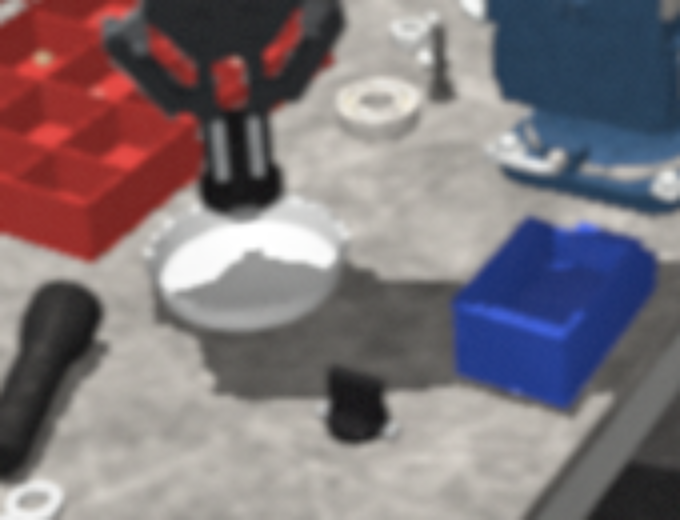

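The cover hangs level above the dish, its underside about 23 mm below the TCP as expected. I'll lower it with a small x correction.

```bash
python3 -m jog '[-1,0.0017,-0.0012,0.015,0,0,0, -1,0,0,0.02,0,0,0, -1,0,0,0.012,0,0,0, -1,0,0,0.004,0,0,0, -1,0,0,0.002,0,0,0, -1,0,0,0,0,0,0, -1,0,0,0,0,0,0]'
```

```text
clock: 8.25
ee_pos: [498.3, 422.0, 29.3]
eef_rot: [[-0.652, 0.758, 0.001], [0.758, 0.652, 0.001], [-0.0, 0.002, -1.0]]
contact_force: [-0.1, -0.1, -2.0]
width: 0.131
finger_force: 60.4
```

```bash
python3 -m jog '[-1,0,0,0.001,0,0,0, -1,0,0,0.001,0,0,0, -1,0,0,0.001,0,0,0, -1,0,0,0,0,0,0, -1,0,0,0,0,0,0]'
```

```text
clock: 8.75
ee_pos: [498.1, 421.9, 27.1]
eef_rot: [[-0.652, 0.758, 0.002], [0.758, 0.652, 0.001], [-0.0, 0.002, -1.0]]
contact_force: [-2.1, -2.3, 5.6]
width: 0.13
finger_force: 61.7
```

```bash
python3 -m jog '[-1,0,0,0.0005,0,0,0, -1,0,0,0,0,0,0, -1,0,0,0,0,0,0]'
python3 - <<'E'
from h import *
im,d,P=snap('scene','s6'); 
a=cv2.resize(im[220:300,130:240],(770,560),interpolation=cv2.INTER_CUBIC); cv2.imwrite('pics/s6c.png',a[:,:,::-1])
E
```

```text
clock: 9.05
ee_pos: [498.1, 421.9, 27.1]
eef_rot: [[-0.652, 0.758, 0.002], [0.758, 0.652, 0.001], [-0.0, 0.002, -1.0]]
contact_force: [-2.2, -2.3, 8.4]
width: 0.129
finger_force: 62.1
```

View pics/s6c.png

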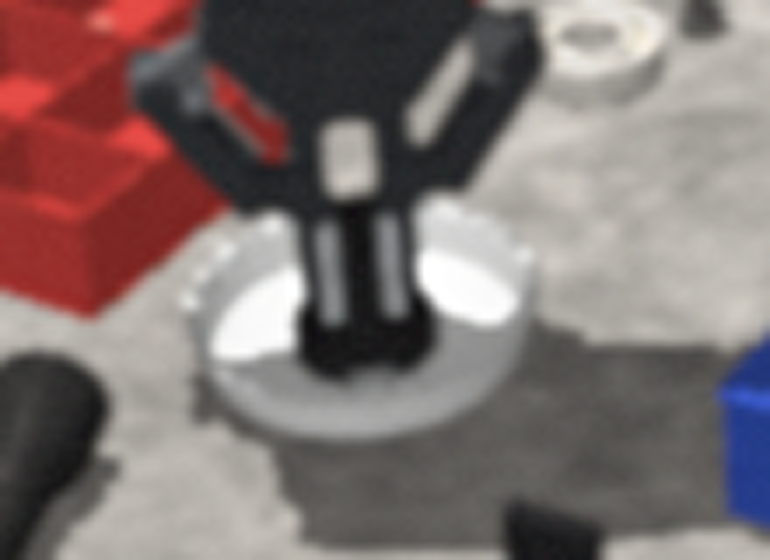

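The cover rests on the dish floor, roughly centred at about (367,345) in the crop. I'll release to a small opening and retreat straight up.

```bash
python3 -m jog '[-0.8,0,0,0,0,0,0, -0.6,0,0,0,0,0,0, -0.45,0,0,0,0,0,0, -0.45,0,0,0,0,0,0, -0.45,0,0,-0.005,0,0,0, -0.45,0,0,-0.02,0,0,0, -0.45,0,0,-0.03,0,0,0, -0.45,0,0,-0.04,0,0,0, -0.45,0,0,-0.04,0,0,0, -0.45,0,0,-0.04,0,0,0]'; python3 -m jog '[-0.45,-0.03,-0.03,0,0,0,0, -0.45,-0.03,-0.03,0,0,0,0, -0.45,-0.01,-0.01,0,0,0,0, -0.45,0,0,0,0,0,0, -0.45,0,0,0,0,0,0]'
python3 - <<'E'
from h import *
im,d,P=snap('scene','s7'); w,dw,Pw=snap('wrist','w7')
C=cloud(dw,Pw).reshape(-1,3)[dw.ravel()>0]
r=C[np.hypot(C[:,0]-498,C[:,1]-421)<75]
m=r[(r[:,2]>17)&(r[:,2]<26)&(np.hypot(r[:,0]-498,r[:,1]-421)>45)]; print('rim',(m.min(0)+m.max(0))/2,np.ptp(m,0))
t=r[(r[:,2]>40)&(r[:,2]<60)]; print('grip top',len(t),(t.min(0)+t.max(0))/2,t.min(0),t.max(0))
a=np.hstack([cv2.resize(im[220:300,130:240],(400,400)),cv2.resize(w[:200,:],(400,400))]); cv2.imwrite('pics/end.png',a[:,:,::-1])
E
```

```text
clock: 10.1
ee_pos: [497.4, 421.6, 201.6]
eef_rot: [[-0.652, 0.758, 0.0], [0.758, 0.652, -0.0], [-0.0, 0.0, -1.0]]
contact_force: [0.2, -0.2, -0.2]
width: 0.273
finger_force: 0.0
clock: 10.6
ee_pos: [490.5, 323.3, 200.0]
eef_rot: [[-0.652, 0.759, 0.0], [0.759, 0.652, 0.001], [0.0, 0.001, -1.0]]
contact_force: [-0.2, 0.0, -0.5]
width: 0.278
finger_force: 0.0
rim [498.15579211 421.61224802  19.58971868] [113.52942314 113.16489602   5.16866748]
grip top 622 [498.70955915 421.20097065  44.34859143] [481.62913192 402.20156106  40.07887401] [515.78998639 440.20038024  48.61830885]
```

View pics/end.png

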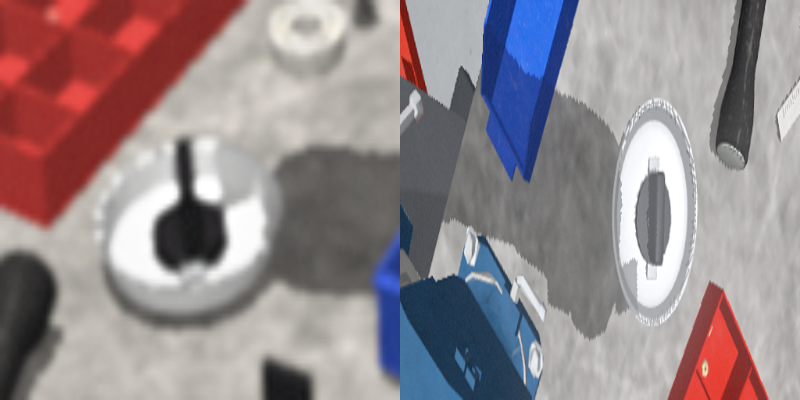

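The cover lies flat and grip up in the dish, at (190,235) on the left and (655,215) on the right. It is within 1 mm of the dish centre and the arm is clear.

```bash
python3 -c "
from cell import *;print(close_job())"
```

```text
the job is handed in; nothing more can be done
None
```

The cover was pressed, turned about 87° anticlockwise, lifted out and set down flat, grip up, within about 1 mm of the dish's centre; the job is handed in at about 11 s on the robot's clock.

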